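# Load the drying deck with printed parts

### The job

Take the top tray off the pile and seat it in one bay of the drying deck, then seat the next tray in the other bay, leaving the bottom tray on its stand. Put every orange rod holder from the print sheet into the tray in the orange-framed bay and every blue hub into the tray in the blue-framed bay. Only when all are loaded, turn the dial to the red mark; leave the other things on the table where they are.

Things in the scene. Friction and masses are not known exactly. Their poses are not given: they have to be found in the camera images.
- tray_top: green open stacking tray, 180 (x) x 66 (y) x 34 mm high, 3 mm walls, 100 g. Origin: centre of underside, z up. Lowest 8 mm is a narrower foot (164 x 50 mm); above it the outside is the full 180 x 66 mm. Inner floor 11 mm, rim 34 mm above the origin. In the pile the foot hangs in the mouth of the tray below: trays sit 26 mm apart and lift straight up. Top one of the pile of three.
- tray_mid: same as tray_top; the middle one of the pile at the start.
- tray_low: same as tray_top; the bottom one of the pile; it stands between 6 mm lips on a low plywood stand (10 mm thick) and stays there.
- holder0: orange printed rod holder: foot 40 x 20 x 7 mm (x, y, z) with a block 22 x 20 mm on its middle up to 28 mm height; about 25 g. Origin: centre of the underside, z up. Two or three are on the sheet; None from the start: not there.
- holder1: orange printed rod holder: foot 40 x 20 x 7 mm (x, y, z) with a block 22 x 20 mm on its middle up to 28 mm height; about 25 g. Origin: centre of the underside, z up. Two or three are on the sheet; None from the start: not there.
- holder2: orange printed rod holder: foot 40 x 20 x 7 mm (x, y, z) with a block 22 x 20 mm on its middle up to 28 mm height; about 25 g. Origin: centre of the underside, z up. Two or three are on the sheet; None from the start: not there.
- hub0: blue printed hub: round flange of 32 mm diameter, 6 mm high, with a 20 mm diameter neck on it up to 28 mm height; about 25 g. Origin: centre of the underside, z along the neck. Two or three are on the sheet; None from the start: not there.
- hub1: blue printed hub: round flange of 32 mm diameter, 6 mm high, with a 20 mm diameter neck on it up to 28 mm height; about 25 g. Origin: centre of the underside, z along the neck. Two or three are on the sheet; None from the start: not there.
- hub2: blue printed hub: round flange of 32 mm diameter, 6 mm high, with a 20 mm diameter neck on it up to 28 mm height; about 25 g. Origin: centre of the underside, z along the neck. Two or three are on the sheet; None from the start: not there.
- sheet: black steel print sheet, 250 x 200 x 3 mm, fixed flat on the table; the parts stand on it. Origin: centre of the underside.
- orange_bay (a point): centre of the tray bay with orange lips on the grey drying deck, on the deck's face 45 mm above the table; a seated tray's origin lies here. x along bay and tray length, y across, z up. Lips 6 mm high and wide, inside 172 x 58 mm: a tray's foot has 4 mm play; the tray fits either way round. The two bays lie side by side, 105 mm apart.
- blue_bay (a point): centre of the tray bay with blue lips on the grey drying deck, on the deck's face 45 mm above the table; a seated tray's origin lies here. x along bay and tray length, y across, z up. Lips 6 mm high and wide, inside 172 x 58 mm: a tray's foot has 4 mm play; the tray fits either way round. The two bays lie side by side, 105 mm apart.
- dial (a joint): selector dial on the deck, rad; 0 = pointer at the white mark, growing clockwise seen from above; marks: white 0, yellow 0.8, red 1.6, black 2.4 (end stop); starts between white and yellow. It turns against steady friction (about 0.06 N m) and stays where it is left.
- dial_grip (a point): point on the dial's axis, 36 mm above the deck's face, where the dial is gripped. The grip is a black bar 44 mm long, 12 mm wide, from 12 to 40 mm above the deck, over a 48 mm round skirt; x is the bar's direction and points to the end with the white pointer line, z up. It turns with the dial.
- boat: grey printed test boat, 22 x 50 x 38 mm, on the sheet; bystander. Origin: centre of the underside.
- spray: white bottle with a red cap, 52 mm across, 150 mm high, beyond the deck; bystander. Origin: centre of the underside.
- glue: small yellow glue jar with a blue cap, 30 mm across, 90 mm high, between the robot and the deck; bystander. Origin: centre of the underside.
- driver: screwdriver lying beyond the deck; bystander. Origin: underside, at about the middle of its length.
- scraper: scraper lying between the robot and the deck; bystander. Origin: underside, at about the middle of its length.
Mind the look-alikes: they are no part of the job. What is shaped like the tray_mid but yellow is not meant.

How it is judged:
On the way, in this order (a step that is already met when the one before it is completed fails the run):
1. the top tray is seated in a bay of the deck (((x of tray_top in the frame of orange_bay between -0.01 and 0.01 m and y of tray_top in the frame of orange_bay between -0.01 and 0.01 m and z of tray_top in the frame of orange_bay between -0.004 and 0.004 m and angle between tray_top's own z axis and vertical below 0.06 rad and angle between the x axis of tray_top and the x axis of orange_bay, either way round below 0.1 rad) or (x of tray_top in the frame of blue_bay between -0.01 and 0.01 m and y of tray_top in the frame of blue_bay between -0.01 and 0.01 m and z of tray_top in the frame of blue_bay between -0.004 and 0.004 m and angle between tray_top's own z axis and vertical below 0.06 rad and angle between the x axis of tray_top and the x axis of blue_bay, either way round below 0.1 rad))), for 0.2 s.
2. the top and the middle tray are seated, one in each bay ((((x of tray_top in the frame of orange_bay between -0.01 and 0.01 m and y of tray_top in the frame of orange_bay between -0.01 and 0.01 m and z of tray_top in the frame of orange_bay between -0.004 and 0.004 m and angle between tray_top's own z axis and vertical below 0.06 rad and angle between the x axis of tray_top and the x axis of orange_bay, either way round below 0.1 rad) and (x of tray_mid in the frame of blue_bay between -0.01 and 0.01 m and y of tray_mid in the frame of blue_bay between -0.01 and 0.01 m and z of tray_mid in the frame of blue_bay between -0.004 and 0.004 m and angle between tray_mid's own z axis and vertical below 0.06 rad and angle between the x axis of tray_mid and the x axis of blue_bay, either way round below 0.1 rad)) or ((x of tray_top in the frame of blue_bay between -0.01 and 0.01 m and y of tray_top in the frame of blue_bay between -0.01 and 0.01 m and z of tray_top in the frame of blue_bay between -0.004 and 0.004 m and angle between tray_top's own z axis and vertical below 0.06 rad and angle between the x axis of tray_top and the x axis of blue_bay, either way round below 0.1 rad) and (x of tray_mid in the frame of orange_bay between -0.01 and 0.01 m and y of tray_mid in the frame of orange_bay between -0.01 and 0.01 m and z of tray_mid in the frame of orange_bay between -0.004 and 0.004 m and angle between tray_mid's own z axis and vertical below 0.06 rad and angle between the x axis of tray_mid and the x axis of orange_bay, either way round below 0.1 rad)))), for 0.2 s.
3. all holders lie in the tray in the orange bay and all hubs in the tray in the blue bay ((((x of tray_top in the frame of orange_bay between -0.01 and 0.01 m and y of tray_top in the frame of orange_bay between -0.01 and 0.01 m and z of tray_top in the frame of orange_bay between -0.004 and 0.004 m and angle between tray_top's own z axis and vertical below 0.06 rad and angle between the x axis of tray_top and the x axis of orange_bay, either way round below 0.1 rad) and (x of tray_mid in the frame of blue_bay between -0.01 and 0.01 m and y of tray_mid in the frame of blue_bay between -0.01 and 0.01 m and z of tray_mid in the frame of blue_bay between -0.004 and 0.004 m and angle between tray_mid's own z axis and vertical below 0.06 rad and angle between the x axis of tray_mid and the x axis of blue_bay, either way round below 0.1 rad)) or ((x of tray_top in the frame of blue_bay between -0.01 and 0.01 m and y of tray_top in the frame of blue_bay between -0.01 and 0.01 m and z of tray_top in the frame of blue_bay between -0.004 and 0.004 m and angle between tray_top's own z axis and vertical below 0.06 rad and angle between the x axis of tray_top and the x axis of blue_bay, either way round below 0.1 rad) and (x of tray_mid in the frame of orange_bay between -0.01 and 0.01 m and y of tray_mid in the frame of orange_bay between -0.01 and 0.01 m and z of tray_mid in the frame of orange_bay between -0.004 and 0.004 m and angle between tray_mid's own z axis and vertical below 0.06 rad and angle between the x axis of tray_mid and the x axis of orange_bay, either way round below 0.1 rad))) and x of holder0 in the frame of orange_bay between -0.088 and 0.088 m and y of holder0 in the frame of orange_bay between -0.031 and 0.031 m and z of holder0 in the frame of orange_bay between 0.006 and 0.03 m and x of holder1 in the frame of orange_bay between -0.088 and 0.088 m and y of holder1 in the frame of orange_bay between -0.031 and 0.031 m and z of holder1 in the frame of orange_bay between 0.006 and 0.03 m and x of holder2 in the frame of orange_bay between -0.088 and 0.088 m and y of holder2 in the frame of orange_bay between -0.031 and 0.031 m and z of holder2 in the frame of orange_bay between 0.006 and 0.03 m and x of hub0 in the frame of blue_bay between -0.088 and 0.088 m and y of hub0 in the frame of blue_bay between -0.031 and 0.031 m and z of hub0 in the frame of blue_bay between 0.006 and 0.03 m and x of hub1 in the frame of blue_bay between -0.088 and 0.088 m and y of hub1 in the frame of blue_bay between -0.031 and 0.031 m and z of hub1 in the frame of blue_bay between 0.006 and 0.03 m and x of hub2 in the frame of blue_bay between -0.088 and 0.088 m and y of hub2 in the frame of blue_bay between -0.031 and 0.031 m and z of hub2 in the frame of blue_bay between 0.006 and 0.03 m), for 0.2 s.
4. the dial points to the red mark (value of joint dial between 1.48 and 1.72 rad), for 0.2 s.
At the end, for the whole second after the job is handed in: Upper trays level in the bays, one each (10 mm, 0.1 rad, down on the deck); every holder present in the orange bay's tray, every hub in the blue's, inside the walls, origin under 19 mm above the tray floor; dial 1.6 +-0.12 rad; bottom tray on its stand (20 mm); all at rest (all of step 3 and all of step 4 and velocity of joint dial between -0.05 and 0.05 rad/s and distance of tray_low from where it was at the start of the episode below 0.02 m and angle between tray_low's own z axis and vertical below 0.06 rad and linear speed of each of holder0, holder1, holder2, hub0, hub1, hub2, tray_top, tray_mid below 0.03 m/s); the robot touches nothing.
It fails at once if a bystander (test boat, bottle, glue, screwdriver, scraper) is moved more than 50 mm or the bottle or glue is tipped over (distance of any of boat, spray, glue, driver, scraper from where it was at the start of the episode above 0.05 m or angle between any of spray, glue's own z axis and vertical above 0.6 rad).
Of holder0, holder1, holder2 only 2 to 3 are there at a start; the rules pass over those that are not, and their reading is None.
Of hub0, hub1, hub2 only 2 to 3 are there at a start; the rules pass over those that are not, and their reading is None.
At some moment in a run one of holder0, holder1, holder2, hub0, hub1, hub2 may be knocked a few centimetres aside while the robot is not near it.
It also fails if it takes over 210 s, if anything falls off the work surface, if the arm or the gripper's body presses on something with over 40 N, if the wrist force passes 120 N, or if a joint passes its speed limit or range.

### The arm

A 6-joint arm with a two-finger parallel gripper is mounted at the origin on the work surface. World frame = base frame: x ahead of the robot, y to its left, z up, the work surface at z = 0. Lengths are in m, angles in rad, forces in N, time in s.
With the tool pointing down it reaches from about 0.325 to 0.775 m from the base axis. Payload 5.5 kg.
Tool frame: the origin (TCP) lies midway between the tips of the shut fingers; the grasp point (between the pads) lies 19 mm behind it; z points along the fingers, y is the line along which they close (so a half turn about z gives the same grasp; the last joint's range is limited). The gripper opens to 85 mm and grips with 20 to 120 N. Pads are 22 mm wide; open, the fingers measure 114 mm over their backs; the gripper's body (76 mm by 85 mm) begins 54 mm behind the grasp point. The pads swing forward as they close: fully open they stand 13 mm farther back than shut.
Start: joints at [1.182, 0.091, 1.231, -0, 1.82, -0.057], TCP at [0.195, 0.567, 0.196] pointing down, gripper open.
Joint ranges: [-2.87, 2.87], [-0.86, 2.18], [0.17, 2.46], [-1.51, 4.65], [0.06, 2.69], [-2.65, 2.65]. Speed limits (rad/s): [2.57, 2.57, 3.01, 3.14, 3.14, 3.14].

### API

Orientations are given as a unit quaternion [w, x, y, z].
In Python, from station import robot gives the robot as it stands.
- The arm moves only by the tool play_rows, never from a script. Its argument "plan" is a list that holds one entry, the list of rows, each a list of 4 numbers: the shift along the world's x, y, z in m, then the turn about the world's z in rad. In form: [[[tx, ty, tz, yaw], ...]]. A call has 1 to 12 rows; each row shifts and turns the commanded pose from where the row before left it; what a row does not reach is not made up. A row lasts 1/8 s, in which the tool goes at most 62.5 mm and 10.7 degrees, less where a joint would pass 70% of its speed; a pose out of reach is approached as far as the arm can. A call with a gripper value outside its range is refused whole. "fingers" is the finger opening in m, from 0 to 0.0854, set as the call begins (left out, the last holds). The fingers move at their own pace and stop on an object; "squeeze" is the grip in N (left out, the last holds). Time passes only in rows, so rows that do not move let the fingers close. It gives the time, the measured TCP pose, the force, the opening and the grip force at its end, in the units of the state.
- robot.get_obs(): the state, without advancing time (a new reading comes with each control period).
- robot.camera(name): name is "scene" or "top"; returns a dict with "frame" (480x640x3 uint8, red, green, blue), "z_map" (480x640 float32, m along the optical axis (not along the pixel's ray), 0 where there is no reading), "fovy" (degrees; the focal length in pixels is half the picture's height over the tangent of half this angle, whatever the lens; pixels are square), "cx", "cy" (the principal point, pixels), "rvec" (rotation vector, rad) and "tvec" (3), from world to camera coordinates, as OpenCV has them. Camera axes: x right, y down, z forward; pixel columns grow to the right and rows downward; lengths in m; the calibration is good to about 2 mm. A picture is of the moment at which its call begins.
- robot.hand_in(): hands the job in; it is judged then, once.
Trained networks look in a picture, given as the dict that the camera call returned (one of the last four; its "shot" number tells which), for a name from the list of things; names that differ only in an ending like _2 or _b are one class to them, and where a whole thing is asked for, a point or a joint stands for the part that bears it (a point fixed in the world has none). Each returns a list of dicts, best first, with "confidence" (0 to 1); they miss things now and then, are a little off and sometimes report something else, mostly with a low value. They report only what shows in the picture. A call takes as long as a camera call. They do not tell look-alikes from the thing itself.
- robot.trace(picture, query): "pixels" (480x640 bool, what is visible of it).
- robot.place_of(picture, query): "point" ([x, y, z] in m, in the coordinates of the camera as it stood for that picture, good to about 4 mm: a listed point, or the origin of a listed thing).
The state is a dict: "time": time; "joint_pos": joint angles; "joint_velocities": joint speeds; "tau": joint torques, N m; "eef_pos": TCP position; "eef_rot": TCP orientation; "contact_force": force on the tool from outside, world axes, zero at the start; "wrist_torque": the same for the moment, N m; "gripper_width": opening from 0.0 (shut) to 1.0 (fully open); "gripper_force": force on a finger pad.
Only numpy, scipy, OpenCV 4.12 (cv2) and the standard library are available. Lean on these libraries where they do the work, as an engineer would, in place of code of your own. Each camera call takes 0.05 s, during which the arm holds its last target. There are 200 camera calls.

## Working session

There is one attempt and no reset: what is moved stays moved. The work goes in short steps, Python scripts to look and compute and a tool call to move; the robot and the scene stay as the last step left them, time stands still between calls to the robot, and variables do not carry over. Pictures are saved under pics/ and viewed, at most 14 in all, crops included, and the job is handed in when it is done.

Besides the shell and the picture viewer there is one more tool, called after "Request:" as name(argument=value, ...) on one line, values as JSON. play_rows: Moves the arm, as the interface text tells. Its arguments: {"type":"object","properties":{"plan":{"type":"array"},"fingers":{"type":"number"},"squeeze":{"type":"number"}},"required":["plan"]}

```bash
mkdir -p pics; cat > h.py <<'E'
import numpy as np, cv2
from station import robot
def cal(p):
    f=240/np.tan(np.radians(p["fovy"])/2); R=cv2.Rodrigues(np.array(p["rvec"],float))[0]; return f,R,np.array(p["tvec"],float).ravel()
def c2w(p,X):
    f,R,t=cal(p); return (np.asarray(X)-t)@R
def cloud(p):
    f,R,t=cal(p); z=p["z_map"]; v,u=np.mgrid[:480,:640]
    P=np.stack([(u-p["cx"])*z/f,(v-p["cy"])*z/f,z],-1); W=(P-t)@R; W[z==0]=np.nan; return W
def save(p,n): cv2.imwrite("pics/"+n+".png",p["frame"][...,::-1])
def rect(W,m,zlo,zhi):
    q=W[m&(W[...,2]>zlo)&(W[...,2]<zhi)]
    if len(q)<5: return None
    (c,s,a)=cv2.minAreaRect((q[:,:2]*1000).astype(np.float32)); return np.round(c,1),np.round(s,1),round(a,1),len(q),np.round(np.median(q[:,2]),4)
E
python3 - <<'E'
from h import *
np.set_printoptions(precision=4,suppress=True)
for n in("top","scene"):
    p=robot.camera(n); save(p,n+"0"); print(n,p["fovy"],p["cx"],p["cy"],c2w(p,[0,0,0]))
    for q in["tray_top","tray_mid","tray_low","holder0","hub0","sheet","orange_bay","blue_bay","dial_grip","boat","spray","glue","driver","scraper"]:
        r=robot.place_of(p,q); print(q,[(c2w(p,x["point"]).round(3).tolist(),round(x["confidence"],2)) for x in r])
print(robot.get_obs())
E
```

```text
top 48.063460684496995 315.767413920627 236.26921502629375 [0.2624 0.0687 1.5708]
tray_top [([0.511, 0.359, 0.058], 0.88)]
tray_mid [([0.438, 0.596, -0.0], 0.77), ([0.356, 0.143, 0.001], 0.58)]
tray_low []
holder0 [([0.551, -0.405, 0.006], 0.64), ([0.495, -0.331, 0.001], 0.62), ([0.476, -0.392, 0.003], 0.44)]
hub0 [([0.574, -0.294, 0.003], 0.63), ([0.503, -0.271, 0.005], 0.42)]
sheet [([0.512, 0.356, 0.061], 0.68), ([0.558, -0.354, 0.001], 0.56), ([0.522, -0.01, 0.042], 0.53)]
orange_bay [([0.534, 0.095, 0.044], 0.93)]
blue_bay [([0.522, -0.01, 0.042], 0.59), ([0.575, -0.296, 0.004], 0.48)]
dial_grip [([0.518, -0.135, 0.081], 0.77)]
boat []
spray [([0.769, 0.109, -0.004], 0.89)]
glue [([0.358, 0.149, 0.0], 0.48)]
driver [([0.766, -0.113, -0.0], 0.78), ([0.517, 0.355, 0.036], 0.18)]
scraper [([0.337, -0.159, -0.001], 0.55)]
scene 53.41372559623961 323.276031011662 246.5902810983806 [ 1.2335 -0.2998  0.9567]
tray_top [([0.51, 0.356, 0.06], 0.76), ([0.776, 0.107, 0.003], 0.68)]
tray_mid [([0.512, 0.359, 0.04], 0.76), ([0.439, 0.6, -0.002], 0.74)]
tray_low [([0.508, 0.359, 0.01], 0.86), 
[... 587 characters left out ...]
], 0.3)]
spray [([0.774, 0.104, 0.002], 0.76), ([0.575, -0.294, 0.001], 0.73)]
glue [([0.355, 0.143, 0.002], 0.72)]
driver [([0.759, -0.104, 0.001], 0.66)]
scraper [([0.33, -0.152, 0.004], 0.6)]
{'time': 1.5, 'joint_pos': array([ 1.1823,  0.0911,  1.2307, -0.    ,  1.8198, -0.0567]), 'joint_velocities': array([-0.0012, -0.0024, -0.0014, -0.0002,  0.0027,  0.0005]), 'tau': array([  0.0001, -45.8463, -41.8083,   0.    ,   0.0008,   0.    ]), 'eef_pos': array([0.1955, 0.5673, 0.196 ]), 'eef_rot': array([0.    , 0.1652, 0.9863, 0.    ]), 'contact_force': array([-0.5828,  0.4431,  1.4044]), 'wrist_torque': array([0.0503, 0.003 , 0.0276]), 'gripper_force': 0.0, 'gripper_width': 1.0032546323777323}
```

View pics/top0.png

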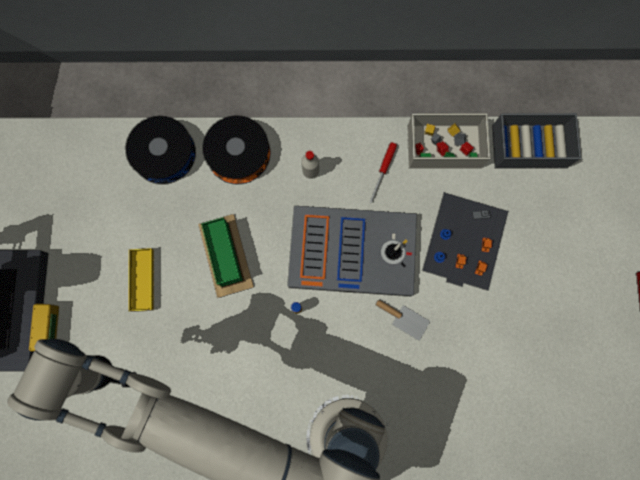

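View pics/scene0.png

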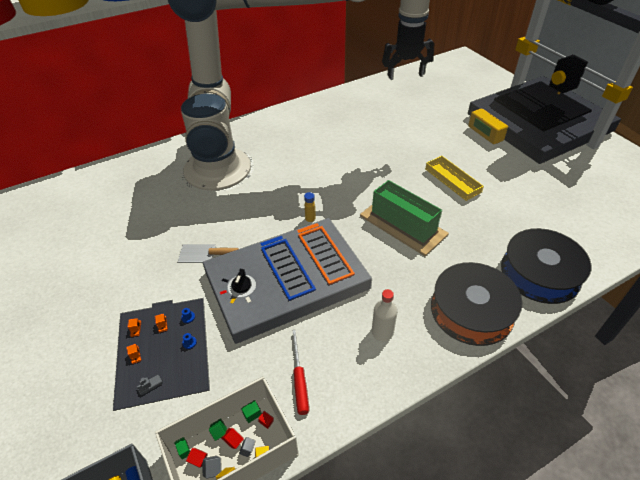

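The top view shows the pile at (224,252), the orange bay at (314,247), the blue bay at (351,250) and the dial at (393,252). The sheet carries 3 holders at (487,243), (461,261) and (481,268), and 2 hubs at (446,233) and (441,257). Next I'll measure these precisely.

```bash
cat >> h.py <<'E'
def hsv(p): return cv2.cvtColor(p["frame"],cv2.COLOR_RGB2HSV)
def col(p,n):
    h=hsv(p); H,S,V=h[...,0],h[...,1].astype(int),h[...,2].astype(int)
    return {"green":(H>50)&(H<85)&(S>90),"orange":(H>3)&(H<20)&(S>140)&(V>80),"blue":(H>100)&(H<128)&(S>120)&(V>40)}[n]
def blobs(W,m,box,zlo,zhi,mn=8):
    x0,x1,y0,y1=box
    m=m&(W[...,0]>x0)&(W[...,0]<x1)&(W[...,1]>y0)&(W[...,1]<y1)&(W[...,2]>zlo)&(W[...,2]<zhi)
    n,l=cv2.connectedComponents(m.astype(np.uint8))
    for i in range(1,n):
        if (l==i).sum()>=mn: print("  ",rect(W,l==i,zlo,zhi))
E
python3 - <<'E'
from h import *
for n in("top","scene"):
    p=robot.camera(n); W=cloud(p); print(n)
    g=col(p,"green")
    print("green rim");blobs(W,g,(.4,.65,.25,.45),.09,.11)
    print("green all");blobs(W,g,(.4,.65,.25,.45),.02,.11)
    print("obay");blobs(W,col(p,"orange"),(.4,.7,.0,.2),.04,.06)
    print("bbay");blobs(W,col(p,"blue"),(.4,.7,-.1,.08),.04,.06)
    print("deck");blobs(W,np.ones((480,640),bool),(.35,.72,-.25,.25),.038,.06,500)
    print("dial");blobs(W,np.ones((480,640),bool),(.45,.6,-.2,-.07),.075,.1,5)
    sh=(.42,.7,-.5,-.2)
    print("hold");blobs(W,col(p,"orange"),sh,.004,.04); print("holdtop");blobs(W,col(p,"orange"),sh,.022,.04,4)
    print("hubs");blobs(W,col(p,"blue"),sh,.004,.04);print("hubtop");blobs(W,col(p,"blue"),sh,.022,.04,4)
    print("boat");blobs(W,~(col(p,"orange")|col(p,"blue")),sh,.012,.06)
    cv2.imwrite(f"pics/{n}_parts.png",cv2.resize((p["frame"][180:300,360:520] if n=="top" else p["frame"][290:410,100:260])[...,::-1],None,fx=4,fy=4,interpolation=cv2.INTER_CUBIC))
    cv2.imwrite(f"pics/{n}_dial.png",cv2.resize((p["frame"][225:280,360:430] if n=="top" else p["frame"][255:315,205:275])[...,::-1],None,fx=8,fy=8,interpolation=cv2.INTER_CUBIC))
E
```

```text
top
green rim
   (array([601.6, 357.6]), array([22.8,  8.3]), 75.9, 12, np.float64(0.0949))
   (array([593. , 392.4]), array([ 1.5, 17.5]), 23.0, 8, np.float64(0.0946))
   (array([533.5, 330.7]), array([109.6,   3.9]), 16.5, 50, np.float64(0.0943))
   (array([437.4, 323.4]), array([33.7, 73.4]), 50.2, 45, np.float64(0.0946))
green all
   (array([512.4, 355.9]), array([182. ,  65.3]), 16.2, 1647, np.float64(0.0724))
obay
   (array([531.8,  92.8]), array([ 70.7, 185.5]), 86.1, 374, np.float64(0.0491))
   (array([425.3, 100.7]), array([54.4, 10.5]), 85.5, 72, np.float64(0.0455))
bbay
   (array([524.5, -12. ]), array([ 70.4, 186.1]), 86.1, 350, np.float64(0.0495))
   (array([418.2,  -2.9]), array([57.2, 11.2]), 85.8, 70, np.float64(0.0456))
deck
   (array([522.7, -15.6]), array([359.9, 240.9]), 86.0, 9806, np.float64(0.0448))
dial
   (array([ 514.8, -130.2]), array([11.8, 44.4]), 48.6, 69, np.float64(0.084))
hold
   (array([ 542.1, -411.6]), array([29.4, 39.5]), 84.4, 108, np.float64(0.0239))
   (array([ 494.3, -334. ]), array([28.2, 41.8]), 80.9, 111, np.float64(0.0246))
   (array([ 473
[... 1943 characters left out ...]
20.6, 25.2]), 78.9, 92, np.float64(0.0309))
   (array([ 474.5, -387.5]), array([19.8, 24.5]), 68.0, 95, np.float64(0.0315))
   (array([ 543.3, -406.9]), array([20.4, 24.2]), 87.6, 107, np.float64(0.0311))
hubs
   (array([ 502.2, -270.1]), array([32.1, 38.5]), 71.5, 156, np.float64(0.0151))
   (array([ 569.3, -293.8]), array([43. , 31.6]), 28.0, 176, np.float64(0.0141))
hubtop
   (array([ 505.8, -270.6]), array([20.5, 18.1]), 2.5, 63, np.float64(0.0302))
   (array([ 575.4, -290.4]), array([18.8, 18. ]), 29.4, 68, np.float64(0.031))
boat
   (array([ 614.4, -201.1]), array([29.6,  1.8]), 0.0, 23, np.float64(0.0346))
   (array([ 634.6, -398.5]), array([24.2, 49.7]), 6.6, 257, np.float64(0.0166))
```

View pics/top_parts.png

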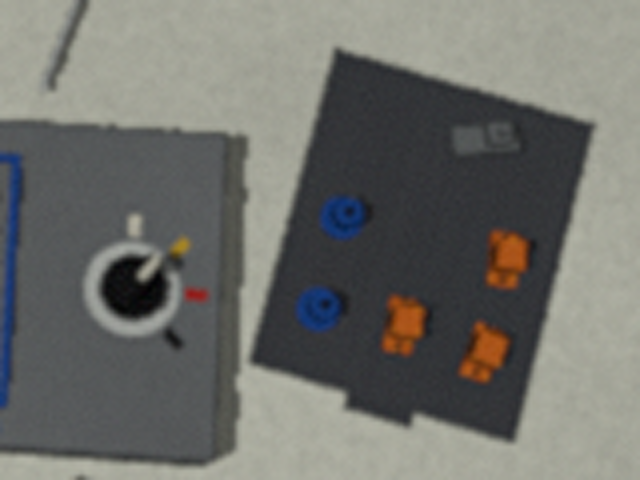

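View pics/top_dial.png

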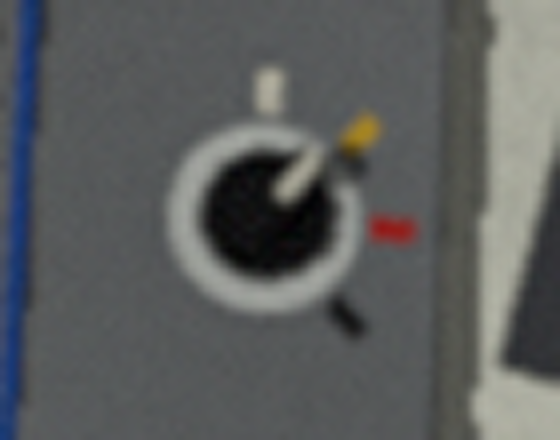

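The crops confirm the pointer sits just before yellow, with white along the deck's x axis. The red mark lies at a world yaw of about -96°. First I'll move above the pile.

Request:
play_rows(plan=[[[0.0317, -0.021, 0, 0.0614], [0.0317, -0.021, 0, 0.0614], [0.0317, -0.021, 0, 0.0614], [0.0317, -0.021, 0, 0.0614], [0.0317, -0.021, 0, 0.0614], [0.0317, -0.021, 0, 0.0614], [0.0317, -0.021, 0, 0.0614], [0.0317, -0.021, 0, 0.0614], [0.0317, -0.021, 0, 0.0614], [0.0317, -0.021, 0, 0.0614], [0, 0, 0, 0], [0, 0, 0, 0]]], fingers=0.085, squeeze=40)

```text
time: 3.1
eef_pos: [0.5122, 0.3575, 0.1959]
eef_rot: [-0.0, -0.14, 0.99, 0.0]
contact_force: [-0.3, 0.0, -0.2]
gripper_width: 0.996
gripper_force: 0.0
```

Request:
play_rows(plan=[[[0, 0, -0.04, 0], [0, 0, -0.04, 0], [0, 0, -0.03, 0], [0, 0, -0.0194, 0], [0, 0, 0, 0]]])

```text
time: 3.72
eef_pos: [0.5112, 0.3574, 0.0651]
eef_rot: [-0.001, -0.141, 0.99, -0.001]
contact_force: [-0.3, -0.6, 0.2]
gripper_width: 0.997
gripper_force: 0.0
```

Request:
play_rows(plan=[[[0, 0, 0, 0], [0, 0, 0, 0], [0, 0, 0, 0], [0, 0, 0, 0], [0, 0, 0, 0], [0, 0, 0, 0]]], fingers=0.055)

```text
time: 4.47
eef_pos: [0.5124, 0.3572, 0.0665]
eef_rot: [-0.0, -0.141, 0.99, -0.0]
contact_force: [-1.1, 0.6, 0.6]
gripper_width: 0.642
gripper_force: 0.0
```

Request:
play_rows(plan=[[[0, 0, 0.005, 0], [0, 0, 0.01, 0], [0, 0, 0.015, 0], [0, 0, 0.02, 0], [0, 0, 0.02, 0], [0, 0, 0, 0]]])

```text
time: 5.22
eef_pos: [0.5136, 0.358, 0.1401]
eef_rot: [0.002, -0.141, 0.99, 0.001]
contact_force: [0.9, 0.0, 0.1]
gripper_width: 0.644
gripper_force: 0.0
```

```bash
python3 - <<'E'
from h import *
p=robot.camera("scene");save(p,"lift1");W=cloud(p);g=col(p,"green")
blobs(W,g,(.4,.65,.25,.45),.02,.08);print();blobs(W,g,(.4,.65,.25,.45),.1,.19)
cv2.imwrite("pics/lift1c.png",cv2.resize(p["frame"][110:270,330:490][...,::-1],None,fx=3,fy=3))
E
```

```text
(array([502.8, 368.2]), array([166. ,  44.7]), 16.8, 592, np.float64(0.0743))
   (array([549.1, 335.8]), array([43.4,  6.5]), 20.2, 47, np.float64(0.0687))
   (array([593.5, 399.2]), array([ 2.1, 20.8]), 23.6, 10, np.float64(0.0703))
   (array([515.5, 324.5]), array([12.3,  2.8]), 21.9, 8, np.float64(0.0287))
   (array([585.9, 346.2]), array([24.5,  6.8]), 15.5, 17, np.float64(0.0713))
   (array([566.5, 341.1]), array([3.4, 6.7]), 89.7, 8, np.float64(0.0565))
```

View pics/lift1c.png

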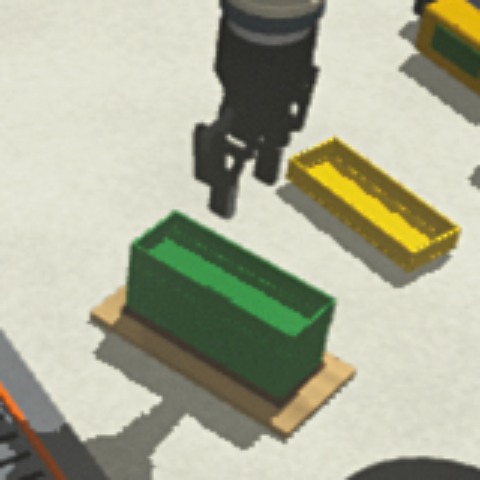

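The crop shows the gripper at (245,150) empty, with its fingers on the correct axis and the pile intact. I'll measure where the tips really are.

```bash
python3 - <<'E'
from h import *
for n in("scene","top"):
    p=robot.camera(n);W=cloud(p)
    d=np.hypot(W[...,0]-.513,W[...,1]-.358)<.09
    m=d&(W[...,2]>.105)&(W[...,2]<.25)
    q=W[m]; q=q[np.argsort(q[:,2])]; print(n,len(q)); print(q[:30:2].round(3)); 
    a=np.radians(106.1); s=(q[:,:2]-[.513,.358])@[np.cos(a),np.sin(a)]
    for lo in np.arange(.1,.22,.01):
        k=(q[:,2]>=lo)&(q[:,2]<lo+.01)
        if k.sum(): print(round(lo,2),k.sum(),np.sort(s[k]).round(3)[[0,len(s[k])//4,-1-len(s[k])//4,-1]])
print(robot.get_obs())
E
```

```text
scene 443
[[0.519 0.327 0.177]
 [0.501 0.384 0.179]
 [0.503 0.385 0.18 ]
 [0.525 0.328 0.181]
 [0.505 0.387 0.181]
 [0.515 0.386 0.182]
 [0.496 0.384 0.182]
 [0.51  0.383 0.183]
 [0.502 0.383 0.184]
 [0.513 0.393 0.184]
 [0.505 0.387 0.184]
 [0.531 0.329 0.185]
 [0.51  0.386 0.185]
 [0.514 0.385 0.185]
 [0.505 0.383 0.186]]
0.17 3 [-0.032 -0.032  0.028  0.028]
0.18 46 [-0.042 -0.032  0.029  0.037]
0.19 56 [-0.042 -0.038  0.028  0.034]
0.2 55 [-0.042 -0.038  0.028  0.033]
0.21 43 [-0.044 -0.032  0.03   0.036]
top 52
[[0.493 0.386 0.178]
 [0.495 0.38  0.183]
 [0.493 0.386 0.192]
 [0.493 0.399 0.223]
 [0.485 0.409 0.223]
 [0.485 0.404 0.225]
 [0.485 0.411 0.226]
 [0.49  0.401 0.227]
 [0.492 0.401 0.228]
 [0.497 0.406 0.229]
 [0.49  0.39  0.229]
 [0.495 0.403 0.23 ]
 [0.494 0.405 0.232]
 [0.486 0.402 0.233]
 [0.486 0.404 0.234]]
0.17 1 [0.033 0.033 0.033 0.033]
0.18 2 [0.026 0.026 0.039 0.039]
0.19 3 [0.027 0.027 0.032 0.032]
{'time': 5.375, 'joint_pos': array([ 5.54387420e-01,  1.54180123e-01,  1.26862273e+00,  4.45223671e-06,
        1.71979154e+00, -1.29861543e+00]), 'joint_velocities': array([-0.00010345,  0.00754439,  0.01444011, -0.0010592 , -0.00208466,
        0.00022397]), 'tau': array([ 1.08633551e-02, -4.98507714e+01, -4.29419053e+01, -4.24853522e-05,
        2.36900021e-03,  4.54992153e-05]), 'eef_pos': array([0.51223764, 0.35714758, 0.13589251]), 'eef_rot': array([-4.59582983e-04, -1.40635805e-01,  9.90061271e-01, -1.99142120e-04]), 'contact_force': array([ 0.13991151, -0.30460673, -0.35815328]), 'wrist_torque': array([-0.02840367,  0.03695412, -0.00586146]), 'gripper_force': 0.0, 'gripper_width': 0.6417931239058622}
```

Request:
play_rows(plan=[[[0, 0, 0, 0], [0, 0, 0, 0], [0, 0, 0, 0], [0, 0, 0, 0], [0, 0, 0, 0], [0, 0, 0, 0], [0, 0, 0, 0], [0, 0, 0, 0]]], fingers=0)

```text
time: 6.38
eef_pos: [0.5124, 0.3573, 0.1366]
eef_rot: [0.0, -0.141, 0.99, 0.0]
contact_force: [0.8, 0.6, -0.2]
gripper_width: 0.0
gripper_force: 0.0
```

```bash
python3 - <<'E'
from h import *
p=robot.camera("scene");W=cloud(p);f,R,t=cal(p)
d=np.hypot(W[...,0]-.513,W[...,1]-.358)<.09
q=W[d&(W[...,2]>.105)&(W[...,2]<.25)];q=q[np.argsort(q[:,2])];print(q[:16:2].round(3)); o=robot.get_obs();print(o['eef_pos'],o['gripper_width'])
c=R@o['eef_pos']+t; print("tcp pix",c[:2]/c[2]*f+[p['cx'],p['cy']])
cv2.imwrite("pics/shut.png",cv2.resize(p["frame"][110:270,330:490][...,::-1],None,fx=3,fy=3))
E
```

```text
[[0.513 0.354 0.171]
 [0.518 0.352 0.176]
 [0.522 0.356 0.176]
 [0.52  0.367 0.177]
 [0.522 0.358 0.179]
 [0.521 0.356 0.179]
 [0.519 0.348 0.181]
 [0.521 0.349 0.182]]
[0.51246633 0.35728862 0.13659984] 0.002345126054214739
tcp pix [408.40161533 188.72974823]
```

View pics/shut.png

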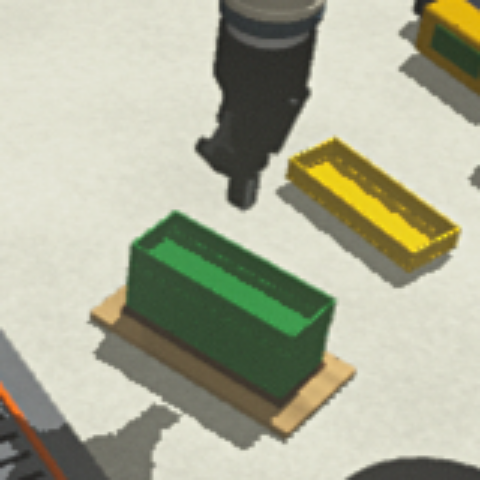

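The picture shows the shut tips at crop (240,205), but the reported TCP projects to (235,236). The real tips are therefore about 35 mm above the reported TCP, so I'll aim that much lower.

Request:
play_rows(plan=[[[0, 0, 0, 0], [0, 0, 0, 0], [0, 0, 0, 0], [0, 0, 0, 0], [0, 0, 0, 0], [0, 0, 0, 0], [0, 0, -0.03, 0], [0, 0, -0.03, 0], [0, 0, -0.025, 0], [0, 0, -0.016, 0], [0, 0, 0, 0]]], fingers=0.085)

```text
time: 7.8
eef_pos: [0.5117, 0.3568, 0.0341]
eef_rot: [-0.001, -0.141, 0.99, -0.001]
contact_force: [-0.1, 0.3, 0.9]
gripper_width: 0.994
gripper_force: 0.0
```

Request:
play_rows(plan=[[[0, 0, 0, 0], [0, 0, 0, 0], [0, 0, 0, 0], [0, 0, 0, 0], [0, 0, 0, 0], [0, 0, 0, 0]]], fingers=0.055)

```text
time: 8.55
eef_pos: [0.5134, 0.3578, 0.0375]
eef_rot: [0.001, -0.141, 0.99, 0.001]
contact_force: [-0.5, 0.1, 5.4]
gripper_width: 0.762
gripper_force: 46.3
```

Gripped at 65 mm with 46 N. Lifting now.

Request:
play_rows(plan=[[[0, 0, 0.005, 0], [0, 0, 0.01, 0], [0, 0, 0.015, 0], [0, 0, 0.02, 0], [0, 0, 0.025, 0], [0, 0, 0.025, 0], [0, 0, 0, 0]]])

```text
time: 9.43
eef_pos: [0.5138, 0.3582, 0.1399]
eef_rot: [0.003, -0.141, 0.99, 0.001]
contact_force: [0.6, 0.1, -0.2]
gripper_width: 0.761
gripper_force: 45.7
```

```bash
python3 - <<'E'
from h import *
p=robot.camera("scene");W=cloud(p);g=col(p,"green")
print("pile");blobs(W,g,(.4,.65,.25,.45),.06,.085,20);print("held");blobs(W,g,(.35,.7,.2,.5),.13,.25,20)
q=W[g&(W[...,2]>.12)&(W[...,1]>.2)]; print(np.percentile(q[:,2],[1,99]))
print(robot.get_obs()['eef_pos'])
p=robot.camera("top");W=cloud(p);g=col(p,"green");blobs(W,g,(.35,.7,.2,.5),.15,.25,8)
blobs(W,g,(.35,.7,.2,.5),.12,.25,8)
E
```

```text
pile
   (array([512. , 356.8]), array([181.9,  71.4]), 16.2, 297, np.float64(0.0681))
held
   (array([449.8, 324.8]), array([48.2, 98.1]), 61.1, 144, np.float64(0.1795))
   (array([543.9, 366.8]), array([119.2,  71.2]), 15.7, 831, np.float64(0.1803))
   (array([484.9, 316.4]), array([48.4,  7.7]), 17.7, 25, np.float64(0.1783))
[0.1733318  0.22923286]
[0.51316264 0.35772824 0.13753699]
   (array([588.9, 348.2]), array([20.9,  7. ]), 19.3, 14, np.float64(0.193))
   (array([470. , 343.1]), array([92.8, 64.3]), 16.5, 761, np.float64(0.1725))
   (array([588.9, 348.2]), array([20.9,  7. ]), 19.3, 14, np.float64(0.193))
   (array([470. , 343.1]), array([92.8, 64.3]), 16.5, 761, np.float64(0.1725))
```

Request:
play_rows(plan=[[[0.0019, -0.0264, 0, -0.0351], [0.0019, -0.0264, 0, -0.0351], [0.0019, -0.0264, 0, -0.0351], [0.0019, -0.0264, 0, -0.0351], [0.0019, -0.0264, 0, -0.0351], [0.0019, -0.0264, 0, -0.0351], [0.0019, -0.0264, 0, -0.0351], [0.0019, -0.0264, 0, -0.0351], [0.0019, -0.0264, 0, -0.0351], [0.0019, -0.0264, 0, -0.0351], [0, 0, 0, 0], [0, 0, 0, 0]]])

```text
time: 11.02
eef_pos: [0.531, 0.0937, 0.1346]
eef_rot: [-0.001, 0.034, 0.999, 0.0]
contact_force: [0.3, -0.8, -1.0]
gripper_width: 0.764
gripper_force: 45.6
```

Request:
play_rows(plan=[[[0, 0, -0.035, 0], [0, 0, -0.03, 0], [0, 0, -0.02, 0], [0, 0, -0.012, 0], [0, 0, 0, 0], [0, 0, 0, 0]]])

```text
time: 11.78
eef_pos: [0.5323, 0.0934, 0.0399]
eef_rot: [0.001, 0.034, 0.999, 0.0]
contact_force: [-0.3, -0.4, -0.8]
gripper_width: 0.762
gripper_force: 45.7
```

```bash
python3 - <<'E'
from h import *
p=robot.camera("scene");save(p,"place1");W=cloud(p);g=col(p,"green")
b=(.35,.7,0,.2)
blobs(W,g,b,.05,.12,20);blobs(W,g,b,.09,.12,8)
print(robot.get_obs()['eef_pos'])
p=robot.camera("top");W=cloud(p);g=col(p,"green");blobs(W,g,b,.05,.12,20);blobs(W,g,b,.09,.12,5)
E
```

```text
(array([548.8,  92.3]), array([ 67.5, 149.9]), 85.9, 1146, np.float64(0.0776))
   (array([558.5,  90.5]), array([ 67.8, 128.9]), 87.0, 226, np.float64(0.0963))
[0.53233567 0.09340767 0.0400385 ]
   (array([484.5,  94.8]), array([66.2, 84.1]), 86.8, 629, np.float64(0.0752))
   (array([490.8,  63.9]), array([ 3. , 58.7]), 84.5, 26, np.float64(0.098))
   (array([444.7,  73.5]), array([10.8, 26.2]), 32.8, 15, np.float64(0.0954))
   (array([445. , 115.6]), array([28.2,  5.7]), 78.2, 13, np.float64(0.0975))
```

Request:
play_rows(plan=[[[0, 0, -0.01, 0], [0, 0, -0.006, 0], [0, 0, -0.003, 0], [0, 0, 0, 0], [0, 0, 0, 0]]])

```text
time: 12.5
eef_pos: [0.5315, 0.0932, 0.0205]
eef_rot: [0.0, 0.034, 0.999, 0.0]
contact_force: [-3.8, -0.6, 5.8]
gripper_width: 0.765
gripper_force: 46.5
```

Request:
play_rows(plan=[[[0, 0, 0, 0], [0, 0, 0, 0], [0, 0, 0, 0], [0, 0, 0, 0], [0, 0, 0.03, 0], [0, 0, 0.04, 0], [0, 0, 0.04, 0], [0, 0, 0, 0]]], fingers=0.085)

```text
time: 13.5
eef_pos: [0.5335, 0.0935, 0.1341]
eef_rot: [0.004, 0.034, 0.999, 0.001]
contact_force: [-0.5, -0.5, 0.0]
gripper_width: 0.993
gripper_force: 0.0
```

```bash
python3 - <<'E'
from h import *
b=(.35,.7,0,.2)
for n in("scene","top"):
    p=robot.camera(n);W=cloud(p);g=col(p,"green")
    blobs(W,g,b,.05,.1,20);blobs(W,g,b,.075,.1,8)
    print("pile");blobs(W,g,(.35,.7,.25,.45),.02,.1,30)
print(robot.get_obs()['eef_pos'])
E
```

```text
(array([530.8,  93.1]), array([ 67.1, 184.6]), 86.3, 1640, np.float64(0.0584))
   (array([532.8, 118.8]), array([182.2,  31.4]), 1.8, 115, np.float64(0.0788))
   (array([530.3,  74.3]), array([185.3,  46.1]), 2.2, 147, np.float64(0.0787))
pile
   (array([512.3, 357.7]), array([181.1,  70.3]), 16.8, 570, np.float64(0.0491))
   (array([495.4,  93.4]), array([ 63.5, 108.9]), 86.3, 723, np.float64(0.0557))
   (array([457. ,  66.8]), array([ 8.6, 36.3]), 72.1, 16, np.float64(0.0806))
   (array([442.2, 100.4]), array([19.7,  2. ]), 81.6, 8, np.float64(0.077))
pile
   (array([512.2, 355.3]), array([180.7,  65. ]), 16.4, 1484, np.float64(0.0468))
[0.5315985  0.09328005 0.12958272]
```

Seated, with the floor at z = 0.056 and the rim at 0.079. Now the second tray.

Request:
play_rows(plan=[[[-0.0019, 0.0264, 0, 0.0351], [-0.0019, 0.0264, 0, 0.0351], [-0.0019, 0.0264, 0, 0.0351], [-0.0019, 0.0264, 0, 0.0351], [-0.0019, 0.0264, 0, 0.0351], [-0.0019, 0.0264, 0, 0.0351], [-0.0019, 0.0264, 0, 0.0351], [-0.0019, 0.0264, 0, 0.0351], [-0.0019, 0.0264, 0, 0.0351], [-0.0019, 0.0264, 0, 0.0351], [0, 0, 0, 0], [0, 0, 0, 0]]])

```text
time: 15.1
eef_pos: [0.512, 0.3565, 0.1281]
eef_rot: [-0.001, -0.14, 0.99, -0.001]
contact_force: [-0.7, -0.4, -0.2]
gripper_width: 0.997
gripper_force: 0.0
```

Request:
play_rows(plan=[[[0, 0, -0.03, 0], [0, 0, -0.03, 0], [0, 0, -0.03, 0], [0, 0, -0.02, 0], [0, 0, -0.01, 0], [0, 0, 0, 0]]])

```text
time: 15.85
eef_pos: [0.5124, 0.3569, 0.0093]
eef_rot: [-0.0, -0.14, 0.99, -0.0]
contact_force: [0.5, 0.5, -0.4]
gripper_width: 0.997
gripper_force: 0.0
```

Request:
play_rows(plan=[[[0, 0, 0, 0], [0, 0, 0, 0], [0, 0, 0, 0], [0, 0, 0, 0], [0, 0, 0, 0], [0, 0, 0, 0]]], fingers=0.055)

```text
time: 16.6
eef_pos: [0.5134, 0.3579, 0.0114]
eef_rot: [0.001, -0.141, 0.99, 0.001]
contact_force: [0.1, 0.1, 6.5]
gripper_width: 0.764
gripper_force: 46.5
```

Request:
play_rows(plan=[[[0, 0, 0.005, 0], [0, 0, 0.01, 0], [0, 0, 0.015, 0], [0, 0, 0.03, 0], [0, 0, 0.03, 0], [0, 0, 0.03, 0], [0, 0, 0, 0]]])

```text
time: 17.48
eef_pos: [0.514, 0.3582, 0.134]
eef_rot: [0.003, -0.141, 0.99, 0.001]
contact_force: [-0.7, -0.2, -0.9]
gripper_width: 0.76
gripper_force: 45.8
```

```bash
python3 - <<'E'
from h import *
b=(.35,.7,.25,.45)
for n in("scene","top"):
    p=robot.camera(n);W=cloud(p);g=col(p,"green")
    print("pile");blobs(W,g,b,.01,.06,30)
    print("held");blobs(W,g,b,.1,.2,30)
print(robot.get_obs()['eef_pos'],robot.get_obs()['joint_pos'])
E
```

```text
pile
   (array([512.1, 358.4]), array([181.5,  71.1]), 15.1, 856, np.float64(0.0234))
held
   (array([453. , 323.2]), array([47.8, 93.8]), 61.3, 137, np.float64(0.1727))
   (array([544.9, 366.1]), array([116.6,  72.3]), 15.2, 767, np.float64(0.1738))
pile
   (array([597.1, 355.2]), array([15.6, 15.1]), 20.1, 34, np.float64(0.024))
   (array([456.7, 347.6]), array([37.9, 60.7]), 34.5, 80, np.float64(0.0205))
held
   (array([469.1, 343.3]), array([91.4, 65. ]), 16.7, 750, np.float64(0.1661))
[0.51242126 0.35727573 0.12924642] [ 5.54408171e-01  1.54245885e-01  1.28027995e+00  2.72155299e-06
  1.70701238e+00 -1.29861821e+00]
```

Request:
play_rows(plan=[[[0.001, -0.0307, 0, -0.0293], [0.001, -0.0307, 0, -0.0293], [0.001, -0.0307, 0, -0.0293], [0.001, -0.0307, 0, -0.0293], [0.001, -0.0307, 0, -0.0293], [0.001, -0.0307, 0, -0.0293], [0.001, -0.0307, 0, -0.0293], [0.001, -0.0307, 0, -0.0293], [0.001, -0.0307, 0, -0.0293], [0.001, -0.0307, 0, -0.0293], [0.001, -0.0307, 0, -0.0293], [0.0007, -0.031, 0, -0.0288]]])

```text
time: 19.08
eef_pos: [0.5231, -0.0123, 0.1272]
eef_rot: [-0.002, 0.035, 0.999, 0.0]
contact_force: [-0.1, -0.7, -1.0]
gripper_width: 0.765
gripper_force: 45.8
```

Request:
play_rows(plan=[[[0, 0, 0, 0], [0, 0, -0.03, 0], [0, 0, -0.03, 0], [0, 0, -0.02, 0], [0, 0, -0.012, 0], [0, 0, 0, 0], [0, 0, 0, 0]]])

```text
time: 19.95
eef_pos: [0.5249, -0.0114, 0.0388]
eef_rot: [0.001, 0.034, 0.999, -0.0]
contact_force: [0.3, 0.1, -0.8]
gripper_width: 0.763
gripper_force: 45.8
```

```bash
python3 - <<'E'
from h import *
b=(.35,.7,-.06,.04)
for n in("scene","top"):
    p=robot.camera(n);W=cloud(p);g=col(p,"green")
    blobs(W,g,b,.05,.12,20)
print(robot.get_obs()['eef_pos'],robot.get_obs()['eef_rot'])
E
```

```text
(array([451.4, -33.7]), array([ 9.9, 44. ]), 65.3, 25, np.float64(0.0769))
   (array([540.4, -12.9]), array([ 66.8, 149.8]), 85.9, 1272, np.float64(0.0764))
   (array([475.6,  -8.9]), array([67.5, 84. ]), 84.2, 644, np.float64(0.0745))
[ 0.52497819 -0.01145898  0.03894113] [ 1.12864467e-03  3.44481422e-02  9.99405848e-01 -4.32448978e-05]
```

Request:
play_rows(plan=[[[0, 0, -0.01, 0], [0, 0, -0.006, 0], [0, 0, -0.002, 0], [0, 0, 0, 0], [0, 0, 0, 0]]])

```text
time: 20.68
eef_pos: [0.5242, -0.0115, 0.0204]
eef_rot: [0.0, 0.034, 0.999, -0.0]
contact_force: [-3.2, 0.1, 5.1]
gripper_width: 0.764
gripper_force: 46.6
```

Request:
play_rows(plan=[[[0, 0, 0, 0], [0, 0, 0, 0], [0, 0, 0, 0], [0, 0, 0, 0], [0, 0, 0.03, 0], [0, 0, 0.05, 0], [0, 0, 0.05, 0], [0, 0, 0, 0]]], fingers=0.085)

```text
time: 21.68
eef_pos: [0.5266, -0.0116, 0.1552]
eef_rot: [0.005, 0.034, 0.999, -0.0]
contact_force: [0.2, -0.3, 0.3]
gripper_width: 0.999
gripper_force: 0.0
```

```bash
cat >> h.py <<'E'
def parts():
    sh=(.42,.7,-.5,-.2)
    for n in("top","scene"):
        p=robot.camera(n);W=cloud(p);o=col(p,"orange");b=col(p,"blue")
        print(n,"hold");blobs(W,o,sh,.004,.04);print(" top");blobs(W,o,sh,.022,.04,4)
        print("hubtop");blobs(W,b,sh,.022,.04,4)
E
python3 - <<'E'
from h import *
for n in("scene","top"):
    p=robot.camera(n);W=cloud(p);g=col(p,"green")
    blobs(W,g,(.35,.7,-.06,.04),.05,.1,20);blobs(W,g,(.35,.7,.05,.18),.05,.1,20)
parts();print(robot.get_obs()['eef_pos'],robot.get_obs()['eef_rot'])
E
```

```text
(array([523. , -11.2]), array([ 67.1, 185.3]), 86.2, 1779, np.float64(0.0583))
   (array([531.2,  93.3]), array([ 67.7, 184.9]), 86.0, 1633, np.float64(0.0586))
   (array([489.5, -10.7]), array([ 69.4, 113.6]), 85.1, 822, np.float64(0.0561))
   (array([531. ,  91.1]), array([ 63.9, 180.5]), 86.1, 1297, np.float64(0.0558))
top hold
   (array([ 542.2, -411.6]), array([29.4, 40.7]), 86.5, 107, np.float64(0.0253))
   (array([ 496.9, -334.8]), array([30.6, 24.5]), 2.5, 51, np.float64(0.0297))
   (array([ 472.8, -391.3]), array([27.4, 40.4]), 69.4, 104, np.float64(0.0256))
 top
   (array([ 542.6, -407. ]), array([20., 23.]), 85.9, 59, np.float64(0.0301))
   (array([ 493.4, -332.2]), array([19.2, 21.7]), 79.9, 44, np.float64(0.0301))
   (array([ 474., -388.]), array([20.3, 24.4]), 67.6, 58, np.float64(0.0297))
hubtop
   (array([ 574.3, -289.9]), array([17.7, 18. ]), 81.2, 40, np.float64(0.0306))
   (array([ 505.6, -270.2]), array([17.3, 19. ]), 4.8, 42, np.float64(0.0299))
scene hold
   (array([ 488.6, -330.6]), array([24.7, 53.8]), 84.0, 157, np.float64(0.0263))
   (array([ 468.7, -389.1]), array([30.1, 55.1]), 75.7, 190, np.float64(0.0225))
   (array([ 537.8, -408.3]), array([26.1, 52.9]), 87.6, 195, np.float64(0.0254))
 top
   (array([ 495.1, -329.3]), array([20.2, 24.1]), 80.4, 90, np.float64(0.0312))
   (array([ 474.3, -387. ]), array([20.5, 24.5]), 67.6, 96, np.float64(0.031))
   (array([ 543.1, -406.5]), array([20. , 23.8]), 84.0, 108, np.float64(0.0311))
hubtop
   (array([ 506.8, -270.1]), array([18.7, 18.6]), 51.3, 65, np.float64(0.0308))
   (array([ 574.7, -290.7]), array([18.3, 18.3]), 33.0, 69, np.float64(0.0311))
[ 0.52339519 -0.01133918  0.14768648] [-1.45836481e-03  3.44397513e-02  9.99405709e-01  6.94669939e-05]
```

Both trays are seated. Now hub 1 at (0.506, -0.270).

Request:
play_rows(plan=[[[-0.0023, -0.0323, -0.006, 0], [-0.0023, -0.0323, -0.006, 0], [-0.0023, -0.0323, -0.006, 0], [-0.0023, -0.0323, -0.006, 0], [-0.0023, -0.0323, -0.006, 0], [-0.0023, -0.0323, -0.006, 0], [-0.0023, -0.0323, -0.006, 0], [-0.0021, -0.0327, -0.006, 0], [0, 0, 0, 0], [0, 0, 0, 0]]], fingers=0.045)

```text
time: 23.12
eef_pos: [0.5055, -0.2694, 0.1003]
eef_rot: [-0.001, 0.034, 0.999, 0.001]
contact_force: [0.2, 0.5, -0.1]
gripper_width: 0.528
gripper_force: 0.0
```

Request:
play_rows(plan=[[[0, 0, -0.04, 0], [0, 0, -0.035, 0], [0, 0, -0.025, 0], [0, 0, -0.015, 0], [0, 0, -0.0075, 0], [0, 0, 0, 0]]])

```text
time: 23.88
eef_pos: [0.5062, -0.27, -0.0206]
eef_rot: [0.0, 0.034, 0.999, -0.0]
contact_force: [-0.2, 0.3, 0.5]
gripper_width: 0.528
gripper_force: 0.0
```

Request:
play_rows(plan=[[[0, 0, 0, 0], [0, 0, 0, 0], [0, 0, 0, 0], [0, 0, 0, 0], [0, 0, 0, 0], [0, 0, 0, 0]]], fingers=0.01, squeeze=30)

```text
time: 24.62
eef_pos: [0.5068, -0.2707, -0.0195]
eef_rot: [0.001, 0.034, 0.999, -0.001]
contact_force: [-0.8, 0.8, 5.4]
gripper_width: 0.216
gripper_force: 29.6
```

Request:
play_rows(plan=[[[0, 0, 0.01, 0], [0, 0, 0.03, 0], [0, 0, 0.04, 0], [0, 0, 0.04, 0], [0, 0, 0, 0]]])

```text
time: 25.25
eef_pos: [0.5077, -0.2714, 0.104]
eef_rot: [0.003, 0.034, 0.999, -0.002]
contact_force: [0.5, 0.5, 0.6]
gripper_width: 0.217
gripper_force: 29.3
```

Request:
play_rows(plan=[[[-0.0027, 0.0262, 0, -0.1571], [-0.0027, 0.0262, 0, -0.1571], [-0.0027, 0.0262, 0, -0.1571], [-0.0027, 0.0262, 0, -0.1571], [-0.0027, 0.0262, 0, -0.1571], [-0.0027, 0.0262, 0, -0.1571], [-0.0027, 0.0262, 0, -0.1571], [-0.0027, 0.0262, 0, -0.1571], [-0.0027, 0.0262, 0, -0.1571], [-0.0024, 0.0261, 0, -0.1571], [0, 0, 0, 0], [0, 0, 0, 0]]])

```text
time: 26.75
eef_pos: [0.4789, -0.0087, 0.0984]
eef_rot: [-0.0, 0.73, 0.683, -0.001]
contact_force: [0.1, 0.9, 0.8]
gripper_width: 0.216
gripper_force: 29.3
```

Request:
play_rows(plan=[[[0, 0, -0.03, 0], [0, 0, -0.02, 0], [0, 0, -0.01, 0], [0, 0, -0.005, 0], [0, 0, 0, 0], [0, 0, 0, 0]]])

```text
time: 27.5
eef_pos: [0.4798, -0.0084, 0.0349]
eef_rot: [0.001, 0.731, 0.682, 0.0]
contact_force: [0.1, -0.5, -0.6]
gripper_width: 0.216
gripper_force: 29.5
```

Request:
play_rows(plan=[[[0, 0, 0, 0], [0, 0, 0, 0], [0, 0, 0, 0], [0, 0, 0.03, 0], [0, 0, 0.035, 0], [0, 0, 0, 0]]], fingers=0.04)

```text
time: 28.25
eef_pos: [0.4811, -0.0085, 0.1026]
eef_rot: [0.002, 0.731, 0.682, 0.002]
contact_force: [0.4, -0.3, 1.4]
gripper_width: 0.47
gripper_force: 0.0
```

```bash
python3 - <<'E'
from h import *
p=robot.camera("scene");save(p,"hub1");W=cloud(p);blobs(W,col(p,"blue"),(.43,.61,-.06,.04),.055,.12,5)
cv2.imwrite("pics/hub1c.png",cv2.resize(p["frame"][200:350,180:380][...,::-1],None,fx=3,fy=3))
parts();print(robot.get_obs()['eef_pos'],robot.get_obs()['eef_rot'])
E
```

```text
(array([480.2, -10.8]), array([29.8, 25.6]), 40.7, 128, np.float64(0.0689))
top hold
   (array([ 541.9, -411.8]), array([29.9, 40.4]), 80.1, 106, np.float64(0.0256))
   (array([ 494.5, -332.5]), array([27.1, 41.7]), 78.8, 107, np.float64(0.0245))
   (array([ 473.3, -389.7]), array([24. , 42.2]), 67.4, 108, np.float64(0.0261))
 top
   (array([ 542.3, -406.5]), array([20.1, 21.6]), 85.6, 58, np.float64(0.0297))
   (array([ 494.2, -330.3]), array([20.6, 22.1]), 78.8, 57, np.float64(0.0285))
   (array([ 473.8, -387.3]), array([19.5, 22.9]), 69.5, 60, np.float64(0.0308))
hubtop
   (array([ 573.6, -291.6]), array([18.9, 17.2]), 5.9, 34, np.float64(0.0297))
scene hold
   (array([ 496.8, -332.1]), array([26.3, 34.2]), 82.9, 170, np.float64(0.0247))
   (array([ 468.8, -387. ]), array([27.8, 52.9]), 83.3, 186, np.float64(0.0233))
   (array([ 537.6, -408.3]), array([53.8, 26.9]), 2.0, 196, np.float64(0.0262))
 top
   (array([ 493.9, -329.3]), array([20.8, 25.7]), 80.4, 93, np.float64(0.031))
   (array([ 474. , -387.4]), array([20.9, 24.1]), 69.1, 97, np.float64(0.0304))
   (array([ 542.6, -406.5]), array([20.3, 25.8]), 85.5, 111, np.float64(0.031))
hubtop
   (array([ 574.7, -290.3]), array([18.1, 18.9]), 75.6, 62, np.float64(0.0307))
[ 0.47883324 -0.00827142  0.09812298] [-4.65612013e-04  7.31093249e-01  6.82277257e-01 -4.34687602e-04]
```

View pics/hub1c.png

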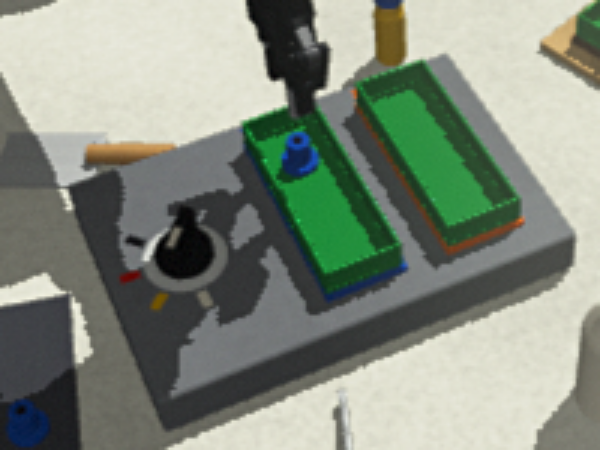

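Hub 1 stands in the blue tray at crop (299,155). Next is hub 0.

Request:
play_rows(plan=[[[0.0106, -0.0314, 0, 0], [0.0106, -0.0314, 0, 0], [0.0106, -0.0314, 0, 0], [0.0106, -0.0314, 0, 0], [0.0106, -0.0314, 0, 0], [0.0106, -0.0314, 0, 0], [0.0106, -0.0314, 0, 0], [0.0106, -0.0314, 0, 0], [0.0102, -0.0312, 0, 0], [0, 0, 0, 0], [0, 0, 0, 0]]], fingers=0.045)

```text
time: 29.78
eef_pos: [0.5736, -0.2899, 0.0976]
eef_rot: [-0.001, 0.731, 0.682, -0.0]
contact_force: [-0.0, 1.0, 0.4]
gripper_width: 0.527
gripper_force: 0.0
```

Request:
play_rows(plan=[[[0, 0, -0.04, 0], [0, 0, -0.035, 0], [0, 0, -0.025, 0], [0, 0, -0.014, 0], [0, 0, -0.006, 0], [0, 0, 0, 0]]])

```text
time: 30.52
eef_pos: [0.5745, -0.2906, -0.0203]
eef_rot: [0.0, 0.731, 0.682, 0.0]
contact_force: [0.2, -0.4, -0.3]
gripper_width: 0.527
gripper_force: 0.0
```

Request:
play_rows(plan=[[[0, 0, 0, 0], [0, 0, 0, 0], [0, 0, 0, 0], [0, 0, 0, 0], [0, 0, 0, 0], [0, 0, 0.01, 0], [0, 0, 0.03, 0], [0, 0, 0.04, 0], [0, 0, 0.04, 0], [0, 0, 0, 0]]], fingers=0.01)

```text
time: 31.78
eef_pos: [0.5761, -0.2918, 0.1045]
eef_rot: [0.004, 0.731, 0.682, 0.001]
contact_force: [0.3, -0.6, -0.1]
gripper_width: 0.214
gripper_force: 29.3
```

Held. Now to (0.569, -0.0147): delta (-0.005, 0.276).

Request:
play_rows(plan=[[[-0.0006, 0.0307, 0, 0], [-0.0006, 0.0307, 0, 0], [-0.0006, 0.0307, 0, 0], [-0.0006, 0.0307, 0, 0], [-0.0006, 0.0307, 0, 0], [-0.0006, 0.0307, 0, 0], [-0.0006, 0.0307, 0, 0], [-0.0006, 0.0307, 0, 0], [-0.0004, 0.0305, 0, 0], [0, 0, 0, 0], [0, 0, 0, 0]]])

```text
time: 33.15
eef_pos: [0.5687, -0.0151, 0.0983]
eef_rot: [-0.0, 0.731, 0.682, -0.001]
contact_force: [-0.6, -0.1, 0.4]
gripper_width: 0.218
gripper_force: 29.4
```

Request:
play_rows(plan=[[[0, 0, -0.03, 0], [0, 0, -0.02, 0], [0, 0, -0.01, 0], [0, 0, -0.005, 0], [0, 0, 0, 0], [0, 0, 0, 0]]])

```text
time: 33.9
eef_pos: [0.5696, -0.0146, 0.0349]
eef_rot: [0.001, 0.731, 0.682, 0.0]
contact_force: [0.8, -0.4, 0.1]
gripper_width: 0.213
gripper_force: 29.4
```

Request:
play_rows(plan=[[[0, 0, 0, 0], [0, 0, 0, 0], [0, 0, 0, 0], [0, 0, 0.03, 0], [0, 0, 0.035, 0], [0, 0, 0, 0]]], fingers=0.04)

```text
time: 34.65
eef_pos: [0.5711, -0.0148, 0.103]
eef_rot: [0.003, 0.731, 0.682, 0.002]
contact_force: [-0.5, -0.1, -0.8]
gripper_width: 0.469
gripper_force: 0.0
```

```bash
python3 - <<'E'
from h import *
p=robot.camera("scene");W=cloud(p);blobs(W,col(p,"blue"),(.43,.61,-.06,.04),.055,.12,5)
parts();print(robot.get_obs()['eef_pos'],robot.get_obs()['joint_pos'])
E
```

```text
(array([481.4,  -9.4]), array([27.9, 26.9]), 64.8, 125, np.float64(0.07))
   (array([571.2, -15.8]), array([29.5, 26. ]), 55.6, 137, np.float64(0.0688))
top hold
   (array([ 542.8, -411.2]), array([28.9, 41.3]), 81.3, 111, np.float64(0.0236))
   (array([ 493. , -334.1]), array([27. , 38.7]), 84.1, 88, np.float64(0.0286))
   (array([ 472.5, -390. ]), array([27.4, 43.2]), 62.4, 110, np.float64(0.0264))
 top
   (array([ 542.5, -406.8]), array([21.7, 21.2]), 0.2, 57, np.float64(0.0301))
   (array([ 493.9, -330.1]), array([20.5, 21.9]), 77.7, 58, np.float64(0.0303))
   (array([ 473.5, -387.6]), array([21.5, 23. ]), 67.4, 59, np.float64(0.03))
hubtop
scene hold
   (array([ 487.5, -331. ]), array([25.5, 54.6]), 83.0, 161, np.float64(0.0255))
   (array([ 469.3, -387.7]), array([53.3, 31.8]), 0.5, 189, np.float64(0.0237))
   (array([ 537.6, -409. ]), array([26.2, 54.1]), 86.7, 193, np.float64(0.0259))
 top
   (array([ 493.5, -329.6]), array([20. , 24.4]), 79.0, 90, np.float64(0.0309))
   (array([ 474.5, -387.4]), array([23.4, 25.1]), 63.0, 98, np.float64(0.0316))
   (array([ 544.1, -406.7]), array([20. , 23.8]), 82.1, 111, np.float64(0.0313))
hubtop
[ 0.56856474 -0.01454926  0.09793126] [-8.54110780e-02  1.12844586e-02  1.48640160e+00  1.72941936e-05
  1.64538882e+00 -1.63665823e-02]
```

Both hubs are in. For holder 1 at (0.494, -0.330), I'll grip across the block's 22 mm with a yaw of about -10.5°.

Request:
play_rows(plan=[[[-0.0075, -0.0315, 0, -0.0113], [-0.0075, -0.0315, 0, -0.0113], [-0.0075, -0.0315, 0, -0.0113], [-0.0075, -0.0315, 0, -0.0113], [-0.0075, -0.0315, 0, -0.0113], [-0.0075, -0.0315, 0, -0.0113], [-0.0075, -0.0315, 0, -0.0113], [-0.0075, -0.0315, 0, -0.0113], [-0.0075, -0.0315, 0, -0.0113], [-0.0075, -0.0318, 0, -0.0113], [0, 0, 0, 0], [0, 0, 0, 0]]], fingers=0.045)

```text
time: 36.3
eef_pos: [0.4937, -0.3291, 0.0977]
eef_rot: [-0.001, 0.768, 0.64, -0.0]
contact_force: [0.3, 0.2, -0.2]
gripper_width: 0.523
gripper_force: 0.0
```

Request:
play_rows(plan=[[[0, 0, -0.04, 0], [0, 0, -0.035, 0], [0, 0, -0.025, 0], [0, 0, -0.014, 0], [0, 0, -0.005, 0], [0, 0, 0, 0]]])

```text
time: 37.05
eef_pos: [0.4945, -0.3298, -0.0193]
eef_rot: [0.0, 0.768, 0.64, 0.0]
contact_force: [0.2, -1.4, 0.2]
gripper_width: 0.53
gripper_force: 0.0
```

Request:
play_rows(plan=[[[0, 0, 0, 0], [0, 0, 0, 0], [0, 0, 0, 0], [0, 0, 0, 0], [0, 0, 0, 0], [0, 0, 0.01, 0], [0, 0, 0.03, 0], [0, 0, 0.04, 0], [0, 0, 0.039, 0], [0, 0, 0, 0]]], fingers=0.01)

```text
time: 38.3
eef_pos: [0.4957, -0.3312, 0.104]
eef_rot: [0.004, 0.768, 0.64, 0.001]
contact_force: [0.0, -0.5, -0.8]
gripper_width: 0.247
gripper_force: 29.9
```

Request:
play_rows(plan=[[[0.0077, 0.035, 0, 0.0094], [0.0077, 0.035, 0, 0.0094], [0.0077, 0.035, 0, 0.0094], [0.0077, 0.035, 0, 0.0094], [0.0077, 0.035, 0, 0.0094], [0.0077, 0.035, 0, 0.0094], [0.0077, 0.035, 0, 0.0094], [0.0077, 0.035, 0, 0.0094], [0.0077, 0.035, 0, 0.0094], [0.0077, 0.035, 0, 0.0094], [0.0077, 0.035, 0, 0.0094], [0.0077, 0.0345, 0, 0.0096]]])

```text
time: 39.8
eef_pos: [0.5859, 0.0907, 0.0977]
eef_rot: [-0.001, 0.731, 0.682, -0.001]
contact_force: [0.4, -0.2, -0.5]
gripper_width: 0.242
gripper_force: 30.0
```

Request:
play_rows(plan=[[[0, 0, 0, 0], [0, 0, -0.03, 0], [0, 0, -0.02, 0], [0, 0, -0.01, 0], [0, 0, -0.0045, 0], [0, 0, 0, 0], [0, 0, 0, 0]]])

```text
time: 40.67
eef_pos: [0.587, 0.0895, 0.0354]
eef_rot: [0.0, 0.731, 0.682, 0.001]
contact_force: [0.3, 0.4, -0.8]
gripper_width: 0.248
gripper_force: 29.9
```

Request:
play_rows(plan=[[[0, 0, 0, 0], [0, 0, 0, 0], [0, 0, 0, 0], [0, 0, 0.03, 0], [0, 0, 0.0345, 0], [0, 0, 0, 0]]], fingers=0.036)

```text
time: 41.42
eef_pos: [0.5885, 0.0898, 0.1031]
eef_rot: [0.002, 0.731, 0.682, 0.003]
contact_force: [1.1, -0.6, -0.4]
gripper_width: 0.421
gripper_force: 0.0
```

```bash
python3 - <<'E'
from h import *
p=robot.camera("scene");W=cloud(p);blobs(W,col(p,"orange"),(.43,.64,.06,.13),.06,.12,5);blobs(W,col(p,"orange"),(.43,.64,.06,.13),.08,.12,5)
parts();print(robot.get_obs()['eef_pos'],robot.get_obs()['joint_pos'])
E
```

```text
(array([585.3,  89.8]), array([20.7, 38.6]), 81.4, 135, np.float64(0.0803))
   (array([586.8,  89.5]), array([20.7, 25. ]), 81.5, 69, np.float64(0.0847))
top hold
   (array([ 543.4, -411.4]), array([29.5, 39.7]), 88.5, 106, np.float64(0.0254))
   (array([ 472.6, -391. ]), array([27.8, 40.8]), 64.4, 106, np.float64(0.0258))
 top
   (array([ 541.9, -406.9]), array([20.8, 21.5]), 89.3, 58, np.float64(0.0302))
   (array([ 474.5, -387.6]), array([19.9, 23.2]), 67.6, 59, np.float64(0.029))
hubtop
scene hold
   (array([ 470.8, -385.1]), array([21.1, 52.1]), 65.4, 185, np.float64(0.025))
   (array([ 537.5, -409.4]), array([27. , 52.9]), 85.3, 193, np.float64(0.0254))
 top
   (array([ 475.2, -387.3]), array([20.2, 25.8]), 67.8, 96, np.float64(0.0311))
   (array([ 543.9, -407.2]), array([21.1, 23. ]), 83.5, 107, np.float64(0.0309))
hubtop
[0.58597268 0.0895433  0.09789726] [9.42463349e-02 7.57068956e-02 1.42018965e+00 4.95375503e-06
 1.64720614e+00 1.63350830e-01]
```

Holder 1 is in. Next is holder 2 at (0.474, -0.3875), yaw -22°.

Request:
play_rows(plan=[[[-0.0093, -0.0398, 0, -0.0262], [-0.0093, -0.0398, 0, -0.0262], [-0.0093, -0.0398, 0, -0.0262], [-0.0093, -0.0398, 0, -0.0262], [-0.0093, -0.0398, 0, -0.0262], [-0.0093, -0.0398, 0, -0.0262], [-0.0093, -0.0398, 0, -0.0262], [-0.0093, -0.0398, 0, -0.0262], [-0.0093, -0.0398, 0, -0.0262], [-0.0093, -0.0398, 0, -0.0262], [-0.0093, -0.0398, 0, -0.0262], [-0.0097, -0.0392, 0, -0.0258]]], fingers=0.045)

```text
time: 43.08
eef_pos: [0.4734, -0.3881, 0.0969]
eef_rot: [-0.002, 0.829, 0.559, -0.0]
contact_force: [1.4, 0.1, 0.1]
gripper_width: 0.533
gripper_force: 0.0
```

Request:
play_rows(plan=[[[0, 0, 0, 0], [0, 0, 0, 0], [0, 0, -0.04, 0], [0, 0, -0.035, 0], [0, 0, -0.025, 0], [0, 0, -0.014, 0], [0, 0, -0.005, 0], [0, 0, 0, 0]]])

```text
time: 44.08
eef_pos: [0.4749, -0.3874, -0.0192]
eef_rot: [0.0, 0.829, 0.56, 0.0]
contact_force: [0.8, -0.8, -0.7]
gripper_width: 0.53
gripper_force: 0.0
```

Request:
play_rows(plan=[[[0, 0, 0, 0], [0, 0, 0, 0], [0, 0, 0, 0], [0, 0, 0, 0], [0, 0, 0, 0], [0, 0, 0.01, 0], [0, 0, 0.03, 0], [0, 0, 0.04, 0], [0, 0, 0.039, 0], [0, 0, 0, 0]]], fingers=0.01)

```text
time: 45.32
eef_pos: [0.4759, -0.3888, 0.1041]
eef_rot: [0.004, 0.829, 0.56, 0.001]
contact_force: [1.0, 0.6, -0.3]
gripper_width: 0.249
gripper_force: 29.5
```

Request:
play_rows(plan=[[[0.0002, 0.0404, 0, 0.0262], [0.0002, 0.0404, 0, 0.0262], [0.0002, 0.0404, 0, 0.0262], [0.0002, 0.0404, 0, 0.0262], [0.0002, 0.0404, 0, 0.0262], [0.0002, 0.0404, 0, 0.0262], [0.0002, 0.0404, 0, 0.0262], [0.0002, 0.0404, 0, 0.0262], [0.0002, 0.0404, 0, 0.0262], [0.0002, 0.0404, 0, 0.0262], [0.0002, 0.0404, 0, 0.0262], [0, 0.0402, 0, 0.0258]]])

```text
time: 46.82
eef_pos: [0.4758, 0.0984, 0.0979]
eef_rot: [-0.001, 0.731, 0.683, -0.001]
contact_force: [-0.2, 1.2, -0.8]
gripper_width: 0.251
gripper_force: 29.5
```

Request:
play_rows(plan=[[[0, 0, 0, 0], [0, 0, 0, 0], [0, 0, -0.03, 0], [0, 0, -0.02, 0], [0, 0, -0.01, 0], [0, 0, -0.0045, 0], [0, 0, 0, 0], [0, 0, 0, 0]]])

```text
time: 47.82
eef_pos: [0.4772, 0.0972, 0.0352]
eef_rot: [0.0, 0.731, 0.682, 0.001]
contact_force: [-0.5, -0.1, -0.1]
gripper_width: 0.248
gripper_force: 29.6
```

Request:
play_rows(plan=[[[0, 0, 0, 0], [0, 0, 0, 0], [0, 0, 0, 0], [0, 0, 0.03, 0], [0, 0, 0.0345, 0], [0, 0, 0, 0]]], fingers=0.036)

```text
time: 48.58
eef_pos: [0.4785, 0.0975, 0.1026]
eef_rot: [0.002, 0.731, 0.682, 0.003]
contact_force: [0.1, -0.7, 0.7]
gripper_width: 0.422
gripper_force: 0.0
```

```bash
python3 - <<'E'
from h import *
p=robot.camera("scene");W=cloud(p);blobs(W,col(p,"orange"),(.43,.64,.06,.13),.06,.12,5)
parts();print(robot.get_obs()['eef_pos'],robot.get_obs()['joint_pos'])
E
```

```text
(array([469.9,  98.1]), array([22. , 55.2]), 84.0, 130, np.float64(0.0779))
   (array([586.5,  89.3]), array([20.6, 38.2]), 86.9, 134, np.float64(0.081))
top hold
   (array([ 542.5, -411.6]), array([29.5, 40.6]), 84.6, 109, np.float64(0.0236))
 top
   (array([ 542.6, -406.8]), array([19.1, 21.4]), 85.8, 56, np.float64(0.0297))
hubtop
scene hold
   (array([ 537.2, -408.9]), array([26.4, 52.9]), 87.2, 194, np.float64(0.0261))
 top
   (array([ 543.5, -407.3]), array([21.2, 25.2]), 81.2, 110, np.float64(0.031))
hubtop
[0.47624477 0.09712135 0.09815442] [ 1.31164371e-01 -2.15221775e-01  1.69732622e+00 -7.64104181e-07
  1.66070487e+00  2.00280334e-01]
```

Last holder at (0.543, -0.407).

Request:
play_rows(plan=[[[0.0055, -0.042, 0, -0.0017], [0.0055, -0.042, 0, -0.0017], [0.0055, -0.042, 0, -0.0017], [0.0055, -0.042, 0, -0.0017], [0.0055, -0.042, 0, -0.0017], [0.0055, -0.042, 0, -0.0017], [0.0055, -0.042, 0, -0.0017], [0.0055, -0.042, 0, -0.0017], [0.0055, -0.042, 0, -0.0017], [0.0055, -0.042, 0, -0.0017], [0.0055, -0.042, 0, -0.0017], [0.0057, -0.0421, 0, -0.0017]]], fingers=0.045)

```text
time: 50.22
eef_pos: [0.5423, -0.4078, 0.0969]
eef_rot: [-0.002, 0.738, 0.675, -0.0]
contact_force: [0.8, 0.0, 0.5]
gripper_width: 0.529
gripper_force: 0.0
```

Request:
play_rows(plan=[[[0, 0, 0, 0], [0, 0, 0, 0], [0, 0, -0.04, 0], [0, 0, -0.035, 0], [0, 0, -0.025, 0], [0, 0, -0.014, 0], [0, 0, -0.005, 0], [0, 0, 0, 0]]])

```text
time: 51.22
eef_pos: [0.5433, -0.4068, -0.0191]
eef_rot: [0.001, 0.738, 0.675, 0.0]
contact_force: [0.6, 0.4, -0.7]
gripper_width: 0.526
gripper_force: 0.0
```

Request:
play_rows(plan=[[[0, 0, 0, 0], [0, 0, 0, 0], [0, 0, 0, 0], [0, 0, 0, 0], [0, 0, 0, 0], [0, 0, 0.01, 0], [0, 0, 0.03, 0], [0, 0, 0.04, 0], [0, 0, 0.039, 0], [0, 0, 0, 0]]], fingers=0.01)

```text
time: 52.48
eef_pos: [0.5444, -0.4083, 0.1045]
eef_rot: [0.004, 0.738, 0.675, 0.001]
contact_force: [0.2, -1.0, -0.8]
gripper_width: 0.252
gripper_force: 30.0
```

Request:
play_rows(plan=[[[-0.0009, 0.0417, 0, 0.0017], [-0.0009, 0.0417, 0, 0.0017], [-0.0009, 0.0417, 0, 0.0017], [-0.0009, 0.0417, 0, 0.0017], [-0.0009, 0.0417, 0, 0.0017], [-0.0009, 0.0417, 0, 0.0017], [-0.0009, 0.0417, 0, 0.0017], [-0.0009, 0.0417, 0, 0.0017], [-0.0009, 0.0417, 0, 0.0017], [-0.0009, 0.0417, 0, 0.0017], [-0.0009, 0.0417, 0, 0.0017], [-0.0014, 0.0416, 0, 0.0017]]])

```text
time: 53.98
eef_pos: [0.5307, 0.0946, 0.0977]
eef_rot: [-0.001, 0.731, 0.682, -0.001]
contact_force: [-0.3, -0.9, -0.6]
gripper_width: 0.246
gripper_force: 30.0
```

Request:
play_rows(plan=[[[0, 0, 0, 0], [0, 0, 0, 0], [0, 0, -0.03, 0], [0, 0, -0.02, 0], [0, 0, -0.01, 0], [0, 0, -0.0045, 0], [0, 0, 0, 0], [0, 0, 0, 0]]])

```text
time: 54.98
eef_pos: [0.5321, 0.0934, 0.0353]
eef_rot: [0.0, 0.731, 0.682, 0.001]
contact_force: [-0.4, -0.4, 0.0]
gripper_width: 0.244
gripper_force: 30.0
```

Request:
play_rows(plan=[[[0, 0, 0, 0], [0, 0, 0, 0], [0, 0, 0, 0], [0, 0, 0.03, 0], [0, 0, 0.0345, 0], [0, 0, 0, 0]]], fingers=0.034)

```text
time: 55.72
eef_pos: [0.5335, 0.0936, 0.1029]
eef_rot: [0.002, 0.731, 0.682, 0.003]
contact_force: [0.2, 0.2, -0.1]
gripper_width: 0.397
gripper_force: 0.0
```

Request:
play_rows(plan=[[[-0.0056, -0.0279, 0.005, 0], [-0.0056, -0.0279, 0.005, 0], [0, -0.0279, 0, 0], [0, -0.0279, 0, 0], [0, -0.0279, 0, 0.1], [0, -0.0279, 0, 0.1], [-0.0056, -0.0279, 0, 0.1], [0, -0.0279, 0, 0.1], [0, 0, 0, 0.1], [0, 0, 0, 0]]], fingers=0.04)

```text
time: 56.98
eef_pos: [0.5143, -0.13, 0.1079]
eef_rot: [-0.001, 0.54, 0.842, -0.0]
contact_force: [0.9, -0.1, 0.2]
gripper_width: 0.469
gripper_force: 0.0
```

```bash
python3 - <<'E'
from h import *
for n in("scene","top"):
    p=robot.camera(n);W=cloud(p);print(n);blobs(W,col(p,"orange"),(.43,.64,.06,.13),.06,.12,5);blobs(W,col(p,"blue"),(.43,.64,-.06,.04),.057,.12,5)
    print("dial");blobs(W,np.ones((480,640),bool),(.45,.6,-.165,-.09),.075,.09,5)
    if n=="scene":
        save(p,"l"); cv2.imwrite("pics/loaded.png",cv2.resize(p["frame"][190:420,90:380][...,::-1],None,fx=2.5,fy=2.5))
parts();print(robot.get_obs()['eef_pos'],robot.get_obs()['eef_rot'])
E
```

```text
scene
   (array([471.3,  98.9]), array([26.2, 52.1]), 67.9, 128, np.float64(0.0783))
   (array([533.2,  92.7]), array([20.5, 44. ]), 82.0, 133, np.float64(0.0786))
   (array([585.8,  89.3]), array([20.5, 38.5]), 84.5, 134, np.float64(0.0808))
   (array([482.1, -10. ]), array([28.6, 25.6]), 59.6, 126, np.float64(0.0694))
   (array([585.9, -29.9]), array([28. , 23.2]), 70.5, 110, np.float64(0.0753))
dial
   (array([ 515. , -128.9]), array([13. , 44.4]), 49.5, 100, np.float64(0.0849))
top
   (array([586.2,  88.3]), array([18.7, 39.7]), 82.6, 84, np.float64(0.0809))
   (array([530.5,  92. ]), array([19.9, 37.7]), 89.2, 87, np.float64(0.0795))
   (array([476. ,  96.1]), array([17.1, 37.7]), 89.5, 90, np.float64(0.0812))
   (array([584.4, -30.8]), array([26.3, 30.4]), 87.3, 76, np.float64(0.0776))
   (array([479.3,  -9.9]), array([28.1, 28.2]), 43.8, 86, np.float64(0.0729))
dial
   (array([ 508.1, -124.3]), array([11.8, 25.4]), 46.6, 38, np.float64(0.083))
top hold
 top
hubtop
scene hold
 top
hubtop
[ 0.51468933 -0.12939269  0.10874234] [-2.15882704e-04  5.39896062e-01  8.41731664e-01 -3.37002521e-05]
```

View pics/loaded.png

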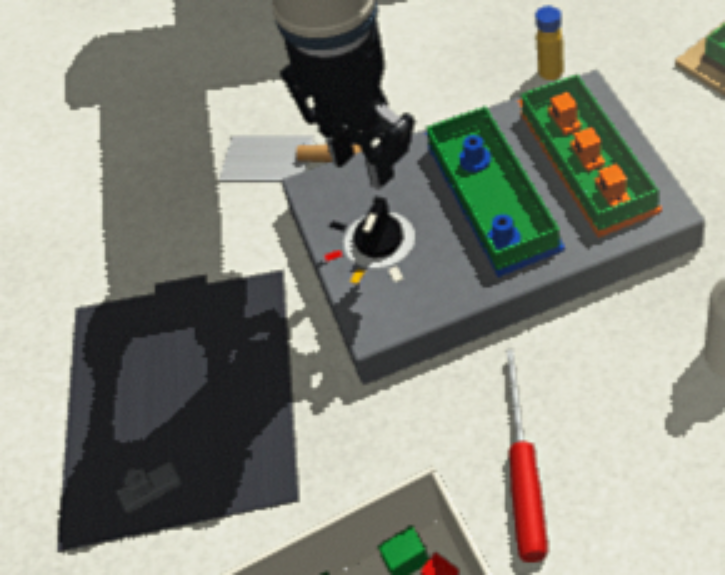

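All five parts are in their trays. One hub was nudged to (0.585, -0.030), which is still inside the tray at image (505,228). Now I'll grip the dial.

Request:
play_rows(plan=[[[0, 0.0005, 0, 0.142], [0, 0, 0, 0.142], [0, 0, 0, 0.142], [0, 0, 0, 0], [0, 0, -0.03, 0], [0, 0, -0.025, 0], [0, 0, -0.016, 0], [0, 0, -0.01, 0], [0, 0, 0, 0], [0, 0, 0, 0]]])

```text
time: 58.42
eef_pos: [0.5154, -0.1295, 0.0292]
eef_rot: [0.001, 0.35, 0.937, 0.0]
contact_force: [0.0, -0.7, 0.1]
gripper_width: 0.466
gripper_force: 0.0
```

```bash
python3 - <<'E'
from h import *
for n in("scene","top"):
    p=robot.camera(n);W=cloud(p);b=col(p,"blue")
    for lo,hi in((.057,.07),(.08,.1)): blobs(W,b,(.43,.64,-.06,.04),lo,hi,3)
E
```

```text
(array([482.2,  -9.8]), array([28.4, 25.7]), 61.5, 66, np.float64(0.063))
   (array([584.6, -27.9]), array([26.1, 24.1]), 84.1, 45, np.float64(0.0642))
   (array([478.4,  -7.3]), array([15.5, 23.3]), 63.6, 42, np.float64(0.0847))
   (array([585.3, -30. ]), array([16.4, 17.7]), 62.5, 47, np.float64(0.085))
   (array([582.2, -30.4]), array([27.3, 24.6]), 79.9, 38, np.float64(0.0627))
   (array([481.4,   1. ]), array([10.2, 23. ]), 82.6, 16, np.float64(0.06))
   (array([489.1, -18.4]), array([10.4,  2. ]), 45.3, 5, np.float64(0.0612))
   (array([472. , -16.7]), array([ 8. , 20.8]), 45.7, 16, np.float64(0.0627))
   (array([583.3, -30.3]), array([16.8, 17.3]), 53.1, 28, np.float64(0.0839))
   (array([479.7,  -8.8]), array([17.6, 18. ]), 71.2, 34, np.float64(0.0842))
```

The hub is upright and inside the tray. Closing on the dial and turning it.

Request:
play_rows(plan=[[[0, 0, 0, 0], [0, 0, 0, 0], [0, 0, 0, 0], [0, 0, 0, 0], [0, 0, 0, 0], [0, 0, 0, 0]]], fingers=0, squeeze=40)

```text
time: 59.28
eef_pos: [0.515, -0.1294, 0.0286]
eef_rot: [0.0, 0.349, 0.937, 0.0]
contact_force: [-0.9, -0.7, 4.8]
gripper_width: 0.126
gripper_force: 41.9
```

Request:
play_rows(plan=[[[0, 0, 0, -0.095], [0, 0, 0, -0.095], [0, 0, 0, -0.095], [0, 0, 0, -0.095], [0, 0, 0, -0.095], [0, 0, 0, -0.095], [0, 0, 0, -0.095], [0, 0, 0, -0.095], [0, 0, 0, -0.095], [0, 0, 0, -0.1], [0, 0, 0, 0], [0, 0, 0, 0]]])

```text
time: 60.78
eef_pos: [0.5155, -0.1292, 0.0286]
eef_rot: [0.001, 0.74, 0.672, 0.001]
contact_force: [3.0, 1.8, 5.4]
gripper_width: 0.13
gripper_force: 42.0
```

Request:
play_rows(plan=[[[0, 0, 0, 0], [0, 0, 0, 0], [0, 0, 0, 0], [0, 0, 0.03, 0], [0, 0, 0.04, 0], [0, 0, 0.05, 0], [0, 0.05, 0.04, 0], [0, 0.05, 0.02, 0], [0, 0.05, 0, 0], [0, 0.05, 0, 0], [0, 0.05, 0, 0], [0, 0, 0, 0]]], fingers=0.045)

```text
time: 62.28
eef_pos: [0.5142, 0.1224, 0.2066]
eef_rot: [-0.001, 0.739, 0.673, -0.0]
contact_force: [-0.1, 0.4, 0.1]
gripper_width: 0.525
gripper_force: 0.0
```

```bash
python3 - <<'E'
from h import *
for n in("scene","top"):
    p=robot.camera(n);W=cloud(p);print(n);blobs(W,col(p,"orange"),(.43,.64,.06,.13),.06,.12,5);blobs(W,col(p,"blue"),(.43,.64,-.06,.04),.057,.12,5)
    print("dial");blobs(W,np.ones((480,640),bool),(.45,.6,-.165,-.09),.075,.09,5)
    if n=="top": cv2.imwrite("pics/end.png",cv2.resize(p["frame"][195:305,280:520][...,::-1],None,fx=3,fy=3))
print(robot.get_obs()['eef_pos'])
E
```

```text
scene
   (array([497.4,  95.7]), array([ 21.7, 109.3]), 85.6, 265, np.float64(0.0784))
   (array([585.4,  89.5]), array([20.6, 37.7]), 82.3, 136, np.float64(0.0809))
   (array([482.7,  -9.8]), array([27.9, 25.1]), 64.6, 124, np.float64(0.0692))
   (array([586.3, -30.2]), array([28.3, 25.5]), 67.5, 116, np.float64(0.0743))
dial
   (array([ 516. , -129.7]), array([43.4, 14.7]), 85.7, 120, np.float64(0.085))
top
   (array([576.1,  83.1]), array([ 5.5, 22.1]), 78.5, 21, np.float64(0.0766))
   (array([530.5,  91.7]), array([18.8, 37.8]), 81.0, 83, np.float64(0.082))
   (array([475.9,  95. ]), array([38.3, 19.8]), 0.4, 83, np.float64(0.0807))
   (array([584.3, -31. ]), array([26.3, 27. ]), 52.1, 70, np.float64(0.0741))
   (array([528.9,  20.2]), array([ 0.3, 22.8]), 88.6, 8, np.float64(0.0773))
   (array([479.2,  -8.3]), array([26.3, 28.4]), 2.6, 87, np.float64(0.0709))
dial
   (array([ 514.4, -129.4]), array([41.9, 12.7]), 86.8, 70, np.float64(0.0834))
[0.51454586 0.119558   0.20674949]
```

View pics/end.png

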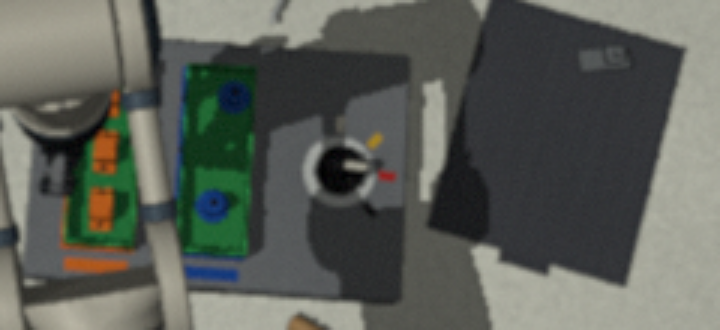

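The final view shows the pointer at the red mark, with a dial value of about 1.57–1.60. All the parts are in their trays and the gripper is clear. Handing in.

```bash
python3 -c "
from station import robot
print(robot.hand_in())"
```

```text
the job is handed in; nothing more can be done
None
```

I handed the job in at about 62 s; the hand-in gave no verdict. In the last pictures both trays were seated, all 3 holders and 2 hubs were in the right trays (one hub got knocked about 2 cm but stayed inside and upright), and the dial was at about 1.57–1.60 rad.

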